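Empty the tray of used vials into the discard tub

TASK

Pick up the little metal tray by its black handle with the three used vials in it, carry it over to the square discard tub and tip all three vials into the tub (not into the round pot). Then set the empty tray back upright on the free bench top, outside the tub, and let go.

Things in the scene. Friction and masses are not known exactly. Their poses are not given: they have to be found in the camera images.
- tray_grip (a point): Handle of the aluminium tray: upright black block 24 (x) x 16 (y) x 50 mm high, on a bridge over the tray's middle. The point is on its axis, 74 mm above the tray's underside, 28 above the bridge, 22 below the top; z up, x along the tray away from its pouring end. The tray (0.24 kg) balances below it. Grip it across the 16 mm; the gripper may lean along the tray's length.
- tray_lip (a point): Middle of the lip at the tray's pouring end (its -x end, facing roughly to the robot), 85 mm from the handle's axis, 18 mm above the underside. Tray: 153 mm long, 64 wide, floor 3, sides 32 high, no end wall here: the floor ramps up 15 mm over the last 40. Vials pass under the bridge (41 mm free). Lip end tipped down 65 degrees: all roll out.
- tub: Square open discard tub, grey plastic, 180 x 180 mm outside, 100 high, walls and floor 5, fixed, empty. The point is the centre of its underside, on the bench top; z up, x and y along its sides. It stands left or right of the tray; on the other side stands a round grey pot as high (150 mm across), not to be used.
- vial1_mid (a point): Capped cylindrical amber glass vial with a white cap, 22 mm diameter, 50 mm long, about 25 g; one of three lying side by side in the tray, across its width, free to roll. The point is its centre; its y axis is the vial's axis (cap at +y).
- vial2_mid (a point): Capped cylindrical amber glass vial with a white cap, 22 mm diameter, 50 mm long, about 25 g; one of three lying side by side in the tray, across its width, free to roll. The point is its centre; its y axis is the vial's axis (cap at +y).
- vial3_mid (a point): Capped cylindrical amber glass vial with a white cap, 22 mm diameter, 50 mm long, about 25 g; one of three lying side by side in the tray, across its width, free to roll. The point is its centre; its y axis is the vial's axis (cap at +y).
There are look-alikes about, which are no part of the job. Leave any pink look-alike of the part that bears tray_grip alone. Leave any turquoise look-alike of the part that bears vial3_mid alone.

How it is judged (in metres and radians):
On the way, in this order (a step that is already met when the one before it is completed fails the run):
1. the tray, lifted, is over the tub with all three vials still in it (horizontal distance between tray_grip and tub below 0.18 m and height (world z) of tray_grip above 0.14 m and x of vial1_mid in the frame of tray_grip between -0.095 and 0.095 m and y of vial1_mid in the frame of tray_grip between -0.04 and 0.04 m and z of vial1_mid in the frame of tray_grip between -0.08 and -0.02 m and x of vial2_mid in the frame of tray_grip between -0.095 and 0.095 m and y of vial2_mid in the frame of tray_grip between -0.04 and 0.04 m and z of vial2_mid in the frame of tray_grip between -0.08 and -0.02 m and x of vial3_mid in the frame of tray_grip between -0.095 and 0.095 m and y of vial3_mid in the frame of tray_grip between -0.04 and 0.04 m and z of vial3_mid in the frame of tray_grip between -0.08 and -0.02 m), for 0.05 s.
2. all three vials are in the tub, the tray still held up (height (world z) of tray_grip above 0.12 m and x of vial1_mid in the frame of tub between -0.09 and 0.09 m and y of vial1_mid in the frame of tub between -0.09 and 0.09 m and z of vial1_mid in the frame of tub between 0 and 0.085 m and x of vial2_mid in the frame of tub between -0.09 and 0.09 m and y of vial2_mid in the frame of tub between -0.09 and 0.09 m and z of vial2_mid in the frame of tub between 0 and 0.085 m and x of vial3_mid in the frame of tub between -0.09 and 0.09 m and y of vial3_mid in the frame of tub between -0.09 and 0.09 m and z of vial3_mid in the frame of tub between 0 and 0.085 m), for 0.05 s.
At the end, for the whole second after the job is handed in: All three vials lie inside the square tub, below its rim; the tray stands upright (within 10 degrees) on the bench top (its height within 8 mm), outside the tub, and is released (x of vial1_mid in the frame of tub between -0.09 and 0.09 m and y of vial1_mid in the frame of tub between -0.09 and 0.09 m and z of vial1_mid in the frame of tub between 0 and 0.085 m and x of vial2_mid in the frame of tub between -0.09 and 0.09 m and y of vial2_mid in the frame of tub between -0.09 and 0.09 m and z of vial2_mid in the frame of tub between 0 and 0.085 m and x of vial3_mid in the frame of tub between -0.09 and 0.09 m and y of vial3_mid in the frame of tub between -0.09 and 0.09 m and z of vial3_mid in the frame of tub between 0 and 0.085 m and horizontal distance between tray_grip and tub above 0.13 m and height (world z) of tray_grip between 0.066 and 0.082 m and angle between tray_grip's own z axis and vertical below 0.175 rad); the robot touches nothing.
It also fails if it takes over 54 s, if anything falls off the work surface, if the arm or the gripper's body presses on something with over 40 N, if the wrist force passes 120 N, or if a joint passes its speed limit or range.

ROBOT

A 6-joint arm with a two-finger parallel gripper is mounted at the origin on the work surface. World frame = base frame: x ahead of the robot, y to its left, z up, the work surface at z = 0. Lengths are in m, angles in degrees, forces in N, time in s.
With the tool pointing down it reaches from about 0.25 to 0.725 m from the base axis. Payload 9.7 kg.
Tool frame: the origin (TCP) lies on the centre line of the jaws, within the pads' length; the fingertips stand 14 mm ahead of it and the grasp point (between the pads) lies 5 mm behind it; z points along the fingers, y is the line along which they close (so a half turn about z gives the same grasp; the last joint's range is limited). The gripper opens to 85 mm and grips with 20 to 120 N. Pads are 22 mm wide; open, the fingers measure 114 mm over their backs; the gripper's body (76 mm by 85 mm) begins 54 mm behind the grasp point. The pads swing forward as they close: fully open they stand 13 mm farther back than shut.
Start: joints at [-75.86, 4.979, 10.078, 95.1, 0, 90], TCP at [0.134, -0.533, 0.245] pointing down, gripper open.
Joint ranges: [-179.16, 179.16], [-48.56, 103.87], [-65.8, 70.77], [-126.05, 130.52], [-82.76, 87.17], [-180, 180]. Speed limits (degrees/s): [127.2, 127.2, 147.25, 180, 180, 180].

INTERFACE

Orientations are given as [roll, pitch, yaw] about the fixed x, y, z axes, in that order (R = Rz(yaw) Ry(pitch) Rx(roll)).
In Python, from workcell import bot, camera, get_calibration, ticket gives the robot as it stands. The module is installed in compiled form; this text tells all that it offers.
- The arm moves only by the tool send_rows, never from a script. Its arguments are lists of equal length, an entry for each row: "linear": the shift along the tool's x, y, z in m, a list of three; "twist": the turn, a rotation vector about the tool's x, y, z in units of 10 degrees (1.0 is 10 degrees), a list of three; "gripper": the opening in per cent of the stroke, from 0 (shut) to 100 (fully open). In form: {"linear": [[x, y, z], ...], "twist": [[wx, wy, wz], ...], "gripper": [gripper, ...]}. A call has 1 to 8 rows; each row shifts and turns the commanded pose from where the row before left it, along the tool's axes as they then stand; what a row does not reach is not made up. A row lasts 1/8 s, in which the tool goes at most 62.5 mm and 10.7 degrees, less where a joint would pass 70% of its speed; a pose out of reach is approached as far as the arm can. A call with a gripper value outside its range is refused whole. The fingers move at their own pace and stop on an object; "grip_force" is the grip in N (left out, the last holds). Time passes only in rows, so rows that do not move let the fingers close. It gives the time, the measured TCP pose, the force, the opening and the grip force at its end, in the units of the state.
- bot.get_obs(): the state, without advancing time (a new reading comes with each control period).
- camera(name): name is "side" or "top"; returns the picture (400x640x3 uint8, red, green, blue); there is no depth.
- get_calibration(name): a dict with "fx", "fy", "cx", "cy" (pixels), "origin" and "orientation" of the camera in the world. Camera axes: x right, y down, z forward; pixel columns grow to the right and rows downward; lengths in m; the calibration is good to about 2 mm. A picture is of the moment at which its call begins. get_calibration takes no time and is no camera call.
- ticket.job_done(): hands the job in; it is judged then, once.
The state is a dict: "time": time; "q": joint angles; "qd": joint speeds; "joint_efforts": joint torques, N m; "ee_pos": TCP position; "tcp_rot": TCP orientation; "wrist_force": force on the tool from outside, world axes, zero at the start; "torque": the same for the moment, N m; "opening": finger opening in m; "grasp_force": force on a finger pad.
Only numpy, scipy, OpenCV 4.12 (cv2) and the standard library are available. Lean on these libraries where they do the work, as an engineer would, in place of code of your own. Each camera call takes 0.05 s, during which the arm holds its last target. There are 200 camera calls.

## Working session

There is one attempt and no reset: what is moved stays moved. The work goes in short steps, Python scripts to look and compute and a tool call to move; the robot and the scene stay as the last step left them, time stands still between calls to the robot, and variables do not carry over. Pictures are saved under pics/ and viewed, at most 10 in all, crops included, and the job is handed in when it is done.

Besides the shell and the picture viewer there is one more tool, called as name(argument=value, ...), one argument or row to a line, values as JSON. send_rows: Moves the arm, as the interface text tells. Its arguments: {"type":"object","properties":{"linear":{"type":"array"},"twist":{"type":"array"},"gripper":{"type":"array"},"grip_force":{"type":"number"}},"required":["linear","twist","gripper"]}

```bash
mkdir -p pics; python3 - <<'E'
from workcell import bot,camera,get_calibration
import cv2
for n in("top","side"):
    im=camera(n); cv2.imwrite(f"pics/{n}0.png",im[:,:,::-1]); print(n,get_calibration(n))
o=bot.get_obs();print(o)
E
```

```text
top {'fx': 470.0220441343306, 'fy': 470.0220441343306, 'cx': 319.5298964902684, 'cy': 199.8925020783107, 'origin': array([0.34498056, 0.00840133, 0.98657551]), 'orientation': array([-169.6047793 ,   -2.15528557,  -90.02780004])}
side {'fx': 378.5030191514717, 'fy': 378.5030191514717, 'cx': 323.08193878995843, 'cy': 201.62097253585816, 'origin': array([0.31049924, 0.45092564, 0.66674802]), 'orientation': array([-139.19234851,    0.4588283 , -161.22939769])}
{'time': 0.1, 'q': array([-7.58604058e+01,  5.00748828e+00,  1.00395047e+01,  9.50998823e+01,
       -8.37558084e-04,  8.99991289e+01]), 'qd': array([ 0.018923  ,  0.03195734,  0.06906697,  0.02692764, -0.01319427,
       -0.12149205]), 'joint_efforts': array([-1.23187641e-03, -5.21559620e+01,  4.65655375e+01,  1.59687881e-02,
       -5.67347001e-05,  9.33636272e-06]), 'ee_pos': array([ 0.13430683, -0.53315454,  0.24466295]), 'tcp_rot': array([-1.79932134e+02,  8.36525641e-04,  1.41404664e+01]), 'wrist_force': array([-0.4430217 ,  0.15255013, -0.81947873]), 'torque': array([-0.02060803, -0.00071886,  0.01709254]), 'grasp_force': 0.0, 'opening': 0.08532757365981838}
```

View pics/top0.png

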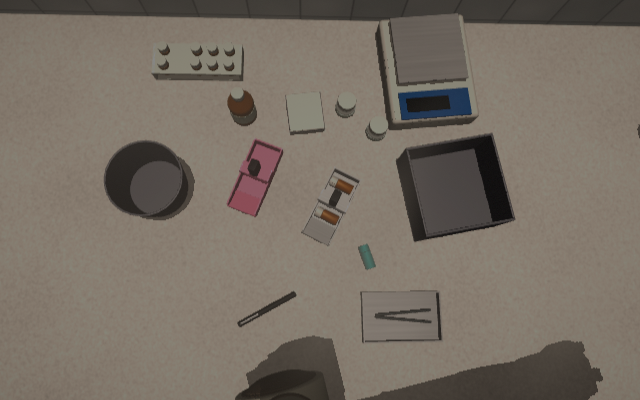

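View pics/side0.png

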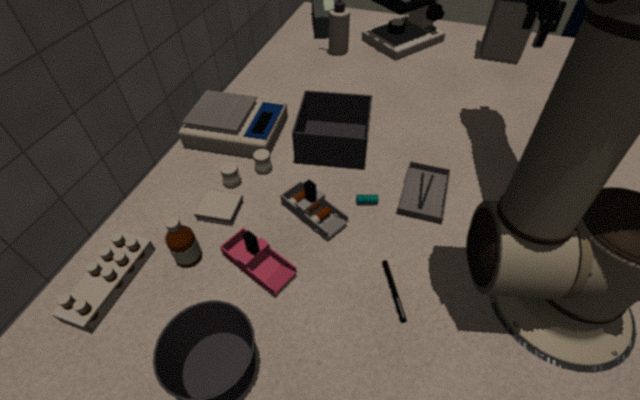

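The top view shows the tray with its black handle near (336,198) and its lip near (320,240). The tub is at right with its rim around (455,187), the pot is at left at (147,180), and the pink decoy tray is at (255,178). The turquoise vial lies at (367,257). The side view shows the handle at (310,190).

```bash
cat > h.py <<'E'
import numpy as np,cv2
from scipy.spatial.transform import Rotation as R
from workcell import bot,camera,get_calibration
def ray(n,u,v):
    c=get_calibration(n); d=R.from_euler('xyz',c['orientation'],degrees=True).apply([(u-c['cx'])/c['fx'],(v-c['cy'])/c['fy'],1]); return np.array(c['origin']),d
def plane(n,u,v,z):
    o,d=ray(n,u,v); return (o+d*(z-o[2])/d[2]).round(4)
def proj(n,p):
    c=get_calibration(n); q=R.from_euler('xyz',c['orientation'],degrees=True).inv().apply(np.array(p)-c['origin']); return (c['cx']+c['fx']*q[0]/q[2],c['cy']+c['fy']*q[1]/q[2])
def tri(p,q):
    (a,d),(b,e)=ray("top",*p),ray("side",*q)
    s,*_=np.linalg.lstsq(np.c_[d,-e],b-a,rcond=None); x=a+d*s[0];y=b+e*s[1]
    return ((x+y)/2).round(4),np.linalg.norm(x-y).round(4)
E
python3 - <<'E'
import cv2,numpy as np
a=cv2.imread('pics/top0.png')[155:255,285:385];b=cv2.imread('pics/side0.png')[165:245,265:365]
a=cv2.resize(a,(400,400),interpolation=2);b=cv2.resize(b,(400,320),interpolation=2)
b=np.vstack([b,np.zeros((80,400,3),np.uint8)])
cv2.imwrite('pics/crop.png',cv2.convertScaleAbs(np.hstack([a,b]),alpha=1.5))
from h import *
# tub rim corners
for p in[(405,146),(493,135),(513,217),(416,239)]: print('rim',plane('top',*p,.1))
for p in [(416,160),(477,150),(491,222),(425,234)]: print('floor',plane('top',*p,.005))
E
```

```text
rim [ 0.617 -0.194  0.1  ]
rim [ 0.6418 -0.3719  0.1   ]
rim [ 0.4764 -0.4     0.1   ]
rim [ 0.4332 -0.2089  0.1   ]
floor [ 0.6147 -0.2387  0.005 ]
floor [ 0.6388 -0.3747  0.005 ]
floor [ 0.4795 -0.3951  0.005 ]
floor [ 0.4533 -0.2518  0.005 ]
```

View pics/crop.png

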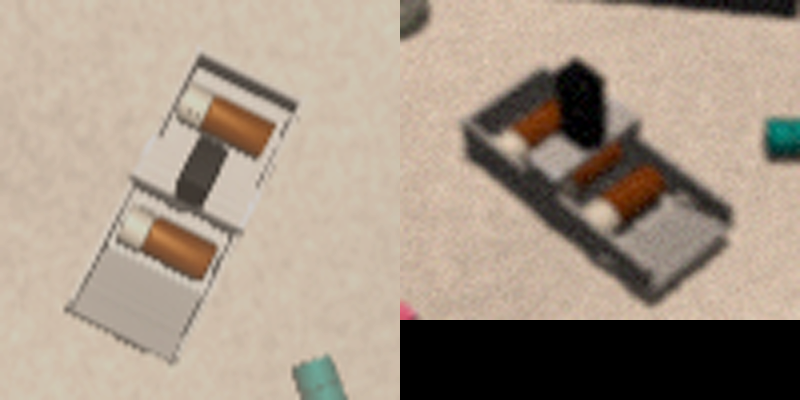

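```bash
python3 - <<'E'
from h import *
T=lambda u,v:(285+u/4,155+v/4)
for z in(.018,.032):
  P=[plane('top',*T(u,v),z) for u,v in[(202,55),(298,105),(66,310),(174,362)]]
  for p in P: print(p)
  print('w',np.linalg.norm(P[0]-P[1]),np.linalg.norm(P[2]-P[3]),'len',np.linalg.norm((P[0]+P[1]-P[2]-P[3])/2))
im=cv2.imread('pics/top0.png')[155:255,285:385].max(2)
m=(im<75).astype(np.uint8);m[:30]=0;m[60:]=0;m[:,:42]=0;m[:,60:]=0
c=max(cv2.findContours(m,0,2)[0],key=cv2.contourArea);print(cv2.minAreaRect(c),cv2.boundingRect(c))
for z in(.074,.096):
  (u,v),_,_=cv2.minAreaRect(c);print(plane('top',285+u,155+v,z))
print('nadir',proj('top',[.345,.0084,0]))
pb=(plane('top',*T(202,55),.032)+plane('top',*T(298,105),.032))/2
pl=(plane('top',*T(66,310),.018)+plane('top',*T(174,362),.018))/2
d=(pb-pl)[:2];print('len',np.linalg.norm(d));d/=np.linalg.norm(d);print('yaw',np.degrees(np.arctan2(d[1],d[0])))
g=pl[:2]+d*.085;print('grip',g)
for z in (.046,.074,.096):
  for n in('top','side'):
    u=proj(n,[*g,z]);print(z,n,u,(4*(u[0]-285),4*(u[1]-155)) if n=='top' else (400+4*(u[0]-265),4*(u[1]-165)))
E
```

```text
[ 0.5903 -0.0621  0.018 ]
[ 0.5635 -0.1129  0.018 ]
[0.454  0.0092 0.018 ]
[ 0.4273 -0.0466  0.018 ]
w 0.05743587728937378 0.0618589524644574 len 0.15263519417224847
[ 0.5867 -0.0611  0.032 ]
[ 0.5603 -0.1112  0.032 ]
[0.4524 0.0092 0.032 ]
[ 0.4261 -0.0458  0.032 ]
w 0.056630115662957975 0.06096466189523241 len 0.15042169059015392
((50.72414016723633, 42.81034851074219), (10.635822296142578, 21.928178787231445), 23.198591232299805) (42, 31, 18, 23)
[ 0.5169 -0.0581  0.074 ]
[ 0.5127 -0.0565  0.096 ]
nadir (np.float64(301.5463352346455), np.float64(286.10758337809716))
len 0.14899202998818428
yaw -26.91760968097813
grip [ 0.51644097 -0.05718025]
0.046 top (np.float64(334.28979001494577), np.float64(200.5606948732813)) (np.float64(197.15916005978306), np.float64(182.24277949312523))
0.046 side (np.float64(310.95565326212284), np.float64(197.7481263391787)) (np.float64(583.8226130484913), np.float64(130.9925053567148))
0.074 top (np.float64(335.2584265855451), np.float64(198.029766579285)) (np.float64(201.0337063421805), np.float64(172.11906631713998))
0.074 side (np.float64(310.5317937461413), np.float64(189.05921169122837)) (np.float64(582.1271749845653), np.float64(96.23684676491348))
0.096 top (np.float64(336.0606584197965), np.float64(195.93363340686614)) (np.float64(204.24263367918593), np.float64(163.73453362746454))
0.096 side (np.float64(310.1828053660306), np.float64(181.90511904124492)) (np.float64(580.7312214641224), np.float64(67.62047616497966))
```

```bash
cat >> h.py <<'E'
def plan(dp,turn,n,R0=None):
    """world shift dp, tool-frame rotation vector turn (deg), n rows -> tool-axis rows (constant twist per row)"""
    r=R.from_euler('xyz',bot.get_obs()['tcp_rot'],degrees=True) if R0 is None else R0
    w=np.array(turn)/n; L=[]
    for i in range(n):
        L.append((r.inv().apply(np.array(dp)/n)).round(3).tolist()); r=r*R.from_rotvec(w,degrees=True)
    print(L,(w/10).round(3).tolist()); return r
E
python3 - <<'E'
from h import *
p=bot.get_obs()['ee_pos'];plan(np.array([.516,-.057,.2])-p,[0,0,-139],16)
E
```

```text
[[0.03, -0.023, 0.003], [0.034, -0.018, 0.003], [0.036, -0.013, 0.003], [0.037, -0.007, 0.003], [0.038, -0.002, 0.003], [0.038, 0.004, 0.003], [0.037, 0.01, 0.003], [0.035, 0.015, 0.003], [0.032, 0.02, 0.003], [0.029, 0.025, 0.003], [0.025, 0.029, 0.003], [0.02, 0.032, 0.003], [0.015, 0.035, 0.003], [0.009, 0.037, 0.003], [0.004, 0.038, 0.003], [-0.002, 0.038, 0.003]] [0.0, 0.0, -0.869]
```

send_rows(
  linear=[
    [0.03,-0.023,0.003],
    [0.034,-0.018,0.003],
    [0.036,-0.013,0.003],
    [0.037,-0.007,0.003],
    [0.038,-0.002,0.003],
    [0.038,0.004,0.003],
    [0.037,0.01,0.003],
    [0.035,0.015,0.003],
  ],
  twist=[
    [0,0,-0.87],
    [0,0,-0.87],
    [0,0,-0.87],
    [0,0,-0.87],
    [0,0,-0.87],
    [0,0,-0.87],
    [0,0,-0.87],
    [0,0,-0.87],
  ],
  gripper=[100,100,100,100,100,100,100,100],
)

```text
time: 1.1
ee_pos: [0.325, -0.2939, 0.2209]
tcp_rot: [-180.0, -0.0, 84.0]
wrist_force: [0.8, -0.6, -0.4]
opening: 0.0854
grasp_force: 0.0
```

send_rows(
  linear=[
    [0.032,0.02,0.003],
    [0.029,0.025,0.003],
    [0.025,0.029,0.003],
    [0.02,0.032,0.003],
    [0.015,0.035,0.003],
    [0.009,0.037,0.003],
    [0.004,0.038,0.003],
    [0,0,0],
  ],
  twist=[
    [0,0,-0.87],
    [0,0,-0.87],
    [0,0,-0.87],
    [0,0,-0.87],
    [0,0,-0.87],
    [0,0,-0.87],
    [0,0,-0.87],
    [0,0,-0.87],
  ],
  gripper=[100,100,100,100,100,100,100,100],
)

```text
time: 2.1
ee_pos: [0.4905, -0.0841, 0.1992]
tcp_rot: [-180.0, -0.1, 153.8]
wrist_force: [-0.2, -1.1, 0.3]
opening: 0.0854
grasp_force: 0.0
```

```bash
python3 - <<'E'
from h import *
a=camera('top');b=camera('side')
o=bot.get_obs();print(o['time'],o['ee_pos'],o['tcp_rot'],o['q'].round(1))
p=o['ee_pos'];print(np.array([.516,-.057,.13])-p,R.from_euler('xyz',o['tcp_rot'],degrees=True).inv().apply(np.array([.516,-.057,.13])-p))
cv2.imwrite('pics/c2.png',np.hstack([cv2.resize(a[130:270,260:400],(400,400)),cv2.resize(b[110:250,240:380],(400,400))])[:,:,::-1])
E
```

```text
2.2 [ 0.48971608 -0.08542089  0.19971821] [-1.79978744e+02 -6.34236359e-02  1.53512183e+02] [-9.9 -2.9 -3.  90.  -0.  16.6]
[ 0.02628392  0.02842089 -0.06971821] [-0.01092612  0.03718621  0.06969236]
```

View pics/c2.png

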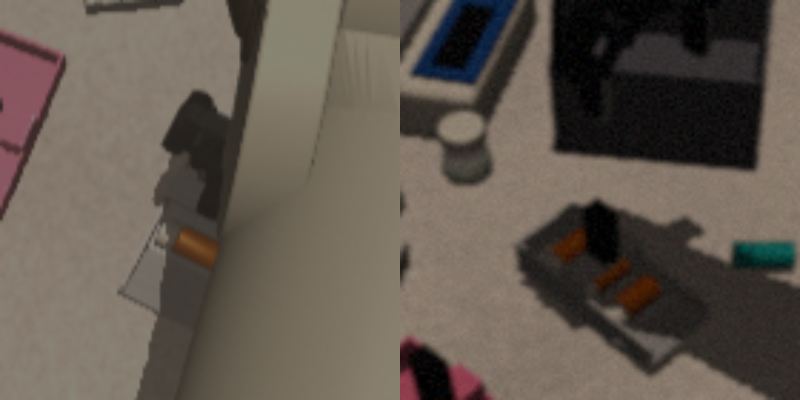

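The picture shows the tray undisturbed with all three vials in it, handle at crop (600,232). The gripper is still about 4 cm to its side, so I'll correct that and descend.

send_rows(
  linear=[
    [-0.005,0.019,0.03],
    [-0.006,0.018,0.03],
    [0,0,0.01],
    [0,0,0],
  ],
  twist=[
    [0,0,0],
    [0,0,0.03],
    [0,0,0],
    [0,0,0],
  ],
  gripper=[100,100,100,100],
)

```text
time: 2.7
ee_pos: [0.5154, -0.0583, 0.1301]
tcp_rot: [-180.0, -0.1, 152.9]
wrist_force: [-0.1, 0.4, 0.1]
opening: 0.0854
grasp_force: 0.0
```

```bash
python3 - <<'E'
from h import *
b=camera('side')
o=bot.get_obs();print(o['time'],o['ee_pos'],o['tcp_rot'])
p=o['ee_pos'];print(R.from_euler('xyz',o['tcp_rot'],degrees=True).inv().apply(np.array([.516,-.057,.071])-p))
cv2.imwrite('pics/c3.png',cv2.resize(b[110:250,220:400],(720,560))[:,:,::-1])
E
```

```text
2.75 [ 0.51586089 -0.05843228  0.13101003] [1.79998439e+02 2.12086380e-02 1.52935641e+02]
[0.00055001 0.0013371  0.06000987]
```

View pics/c3.png

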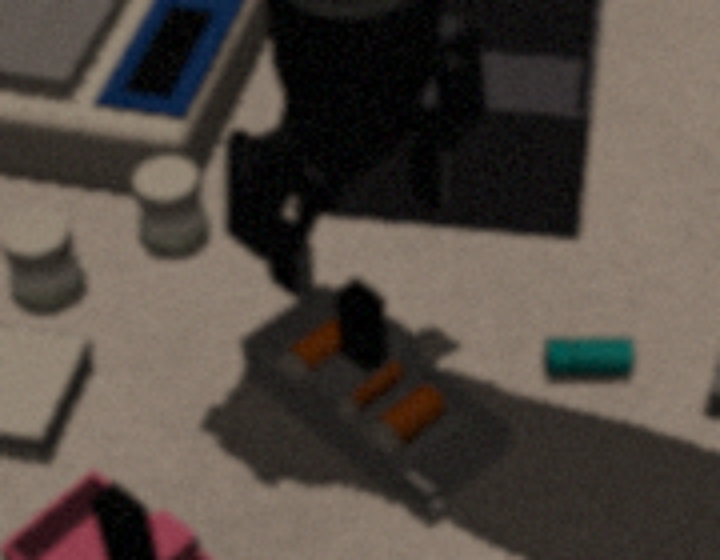

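The fingers, at about (292,280) and (427,195), straddle the handle at (360,320). I'll descend and close.

send_rows(
  linear=[
    [0,0.001,0.02],
    [0.001,0,0.02],
    [0,0,0.015],
    [0,0,0.005],
    [0,0,0],
    [0,0,0],
    [0,0,0],
    [0,0,0],
  ],
  twist=[
    [0,0,0],
    [0,0,0],
    [0,0,0],
    [0,0,0],
    [0,0,0],
    [0,0,0],
    [0,0,0],
    [0,0,0],
  ],
  gripper=[100,100,100,60,30,10,0,0],
  grip_force=80,
)

```text
time: 3.75
ee_pos: [0.5159, -0.0564, 0.0707]
tcp_rot: [180.0, 0.0, 153.0]
wrist_force: [-0.0, 0.6, 1.9]
opening: 0.0151
grasp_force: 79.0
```

send_rows(
  linear=[
    [0,0,0],
    [0,0,0],
    [0,0,0],
  ],
  twist=[
    [0,0,0],
    [0,0,0],
    [0,0,0],
  ],
  gripper=[0,0,0],
)

```text
time: 4.12
ee_pos: [0.5159, -0.0564, 0.0707]
tcp_rot: [180.0, 0.0, 153.0]
wrist_force: [1.1, 1.4, 6.5]
opening: 0.015
grasp_force: 79.5
```

send_rows(
  linear=[
    [0,0,-0.004],
    [0,0,-0.01],
    [0,0,-0.02],
    [0,0,-0.025],
    [0,0,-0.03],
    [0,0,-0.03],
    [0,0,-0.02],
    [0,0,-0.01],
  ],
  twist=[
    [0,0,0],
    [0,0,0],
    [0,0,0],
    [0,0,0],
    [0,0,0],
    [0,0,0],
    [0,0,0],
    [0,0,0],
  ],
  gripper=[0,0,0,0,0,0,0,0],
)

```text
time: 5.12
ee_pos: [0.5158, -0.0567, 0.2205]
tcp_rot: [180.0, 0.1, 153.0]
wrist_force: [0.2, -0.6, -3.4]
opening: 0.0151
grasp_force: 78.2
```

```bash
python3 - <<'E'
from h import *
a=camera('top');b=camera('side')
o=bot.get_obs();print(o['time'],o['ee_pos'],o['tcp_rot'],o['wrist_force'],o['opening'])
r=R.from_euler('xyz',o['tcp_rot'],degrees=True)
d=-r.apply([1,0,0])
t=np.array([.540,-.2955,.22])+.07*d; t[2]=.22
print(t,r.inv().apply(t-o['ee_pos']))
cv2.imwrite('pics/c4.png',cv2.resize(b[50:250,220:440],(660,600))[:,:,::-1])
# refine tub from dark-wall corners
E
```

```text
5.225 [ 0.51589711 -0.05663214  0.22004232] [1.79985790e+02 5.43899786e-02 1.53034970e+02] [-0.48938233 -0.5893964  -3.99432956] 0.015152064352176534
[ 0.60238981 -0.32724125  0.22      ] [-1.99796164e-01 -2.01969643e-01  1.81889274e-04]
```

View pics/c4.png

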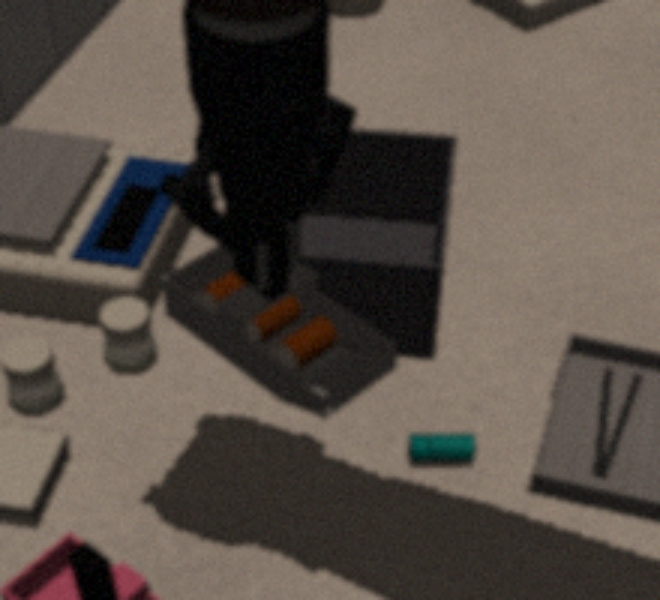

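The tray is level in the grip with three vials inside, at (225,285), (277,315) and (310,338). I'll carry it to the tub gently.

send_rows(
  linear=[
    [-0.003,-0.003,0],
    [-0.006,-0.006,0],
    [-0.01,-0.01,0],
    [-0.013,-0.013,0],
    [-0.016,-0.016,0],
    [-0.017,-0.017,0],
    [-0.017,-0.018,0],
    [-0.018,-0.018,0],
  ],
  twist=[
    [0,0,0],
    [0,0,0],
    [0,0,0],
    [0,0,0],
    [0,0,0],
    [0,0,0],
    [0,0,0],
    [0,0,0],
  ],
  gripper=[0,0,0,0,0,0,0,0],
)

```text
time: 6.22
ee_pos: [0.5594, -0.1938, 0.2191]
tcp_rot: [-180.0, -0.0, 153.0]
wrist_force: [0.4, -0.5, -3.9]
opening: 0.0153
grasp_force: 78.2
```

send_rows(
  linear=[
    [-0.018,-0.018,0],
    [-0.017,-0.018,0],
    [-0.017,-0.017,0],
    [-0.016,-0.016,0],
    [-0.013,-0.013,0],
    [-0.01,-0.01,0],
    [-0.006,-0.006,0],
    [-0.003,-0.003,0],
  ],
  twist=[
    [0,0,0],
    [0,0,0],
    [0,0,0],
    [0,0,0],
    [0,0,0],
    [0,0,0],
    [0,0,0],
    [0,0,0],
  ],
  gripper=[0,0,0,0,0,0,0,0],
)

```text
time: 7.22
ee_pos: [0.6024, -0.3277, 0.2191]
tcp_rot: [180.0, -0.0, 153.0]
wrist_force: [-0.9, 1.0, -3.8]
opening: 0.0152
grasp_force: 78.2
```

send_rows(
  linear=[
    [0,0,0],
    [0,0,0],
    [0,0,0],
    [0,0,0],
  ],
  twist=[
    [0,0,0],
    [0,0,0],
    [0,0,0],
    [0,0,0],
  ],
  gripper=[0,0,0,0],
)

```text
time: 7.72
ee_pos: [0.6024, -0.327, 0.2195]
tcp_rot: [180.0, 0.0, 153.1]
wrist_force: [0.5, 0.1, -3.5]
opening: 0.0151
grasp_force: 78.2
```

```bash
python3 - <<'E'
from h import *
a=camera('top');b=camera('side')
o=bot.get_obs();print(o['time'],o['ee_pos'],o['tcp_rot'],o['wrist_force'],o['q'])
cv2.imwrite('pics/c5.png',np.hstack([cv2.resize(a[100:280,360:540],(400,400)),cv2.resize(b[50:230,250:430],(400,400))])[:,:,::-1])
E
```

```text
7.825 [ 0.60235963 -0.32709219  0.21939708] [1.79999791e+02 7.21739780e-03 1.53048387e+02] [-0.13734819  0.75747004 -3.38191217] [-2.85029215e+01  2.44017347e+01  3.06247061e+01  9.62157623e+01
  4.04170742e-04 -1.55130861e+00]
```

View pics/c5.png

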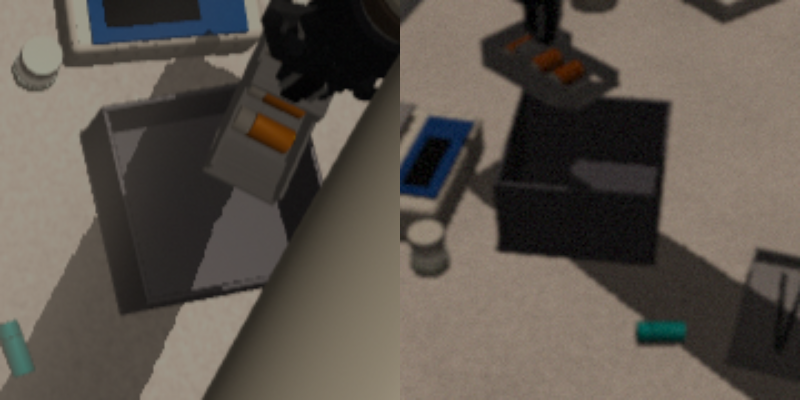

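The tray is over the tub with its lip at top crop (245,188), near the tub's centre, and all the vials are in. Next I plan the tip.

```bash
python3 - <<'E'
from h import *
r=R.from_euler('xyz',bot.get_obs()['tcp_rot'],degrees=True);d=-r.apply([1,0,0])
r=plan([0,0,-.012],[0,-24,0],6,r)
r=plan(-.048*d,[0,-42,0],8,r)
E
```

```text
[[0.0, -0.0, 0.002], [0.0, -0.0, 0.002], [0.0, -0.0, 0.002], [0.0, -0.0, 0.002], [0.001, -0.0, 0.002], [0.001, -0.0, 0.002]] [0.0, -0.4, 0.0]
[[0.005, 0.0, -0.002], [0.005, 0.0, -0.003], [0.005, 0.0, -0.003], [0.005, 0.0, -0.004], [0.004, 0.0, -0.004], [0.004, 0.0, -0.005], [0.003, 0.0, -0.005], [0.003, 0.0, -0.005]] [0.0, -0.525, 0.0]
```

send_rows(
  linear=[
    [0,0,0.002],
    [0,0,0.002],
    [0,0,0.002],
    [0,0,0.002],
    [0.001,0,0.002],
    [0.001,0,0.002],
  ],
  twist=[
    [0,-0.4,0],
    [0,-0.4,0],
    [0,-0.4,0],
    [0,-0.4,0],
    [0,-0.4,0],
    [0,-0.4,0],
  ],
  gripper=[0,0,0,0,0,0],
)

```text
time: 8.57
ee_pos: [0.6021, -0.3271, 0.2069]
tcp_rot: [180.0, 24.1, 153.0]
wrist_force: [0.4, -0.4, -3.5]
opening: 0.0151
grasp_force: 78.3
```

send_rows(
  linear=[
    [0.005,0,-0.002],
    [0.005,0,-0.003],
    [0.005,0,-0.003],
    [0.005,0,-0.004],
    [0.004,0,-0.004],
    [0.004,0,-0.005],
    [0.003,0,-0.005],
    [0.003,0,-0.005],
  ],
  twist=[
    [0,-0.53,0],
    [0,-0.53,0],
    [0,-0.53,0],
    [0,-0.53,0],
    [0,-0.53,0],
    [0,-0.53,0],
    [0,-0.53,0],
    [0,-0.53,0],
  ],
  gripper=[0,0,0,0,0,0,0,0],
)

```text
time: 9.57
ee_pos: [0.5599, -0.3056, 0.2065]
tcp_rot: [180.0, 66.5, 153.0]
wrist_force: [0.6, -0.5, -2.4]
opening: 0.0151
grasp_force: 78.6
```

send_rows(
  linear=[
    [0,0,0],
    [0,0,0],
    [0,0,0],
    [0,0,0],
    [0,0,0],
    [0,0,0],
  ],
  twist=[
    [0,0,0],
    [0,0,0],
    [0,0,0],
    [0,0,0],
    [0,0,0],
    [0,0,0],
  ],
  gripper=[0,0,0,0,0,0],
)

```text
time: 10.32
ee_pos: [0.5605, -0.306, 0.2065]
tcp_rot: [-180.0, 66.4, 153.0]
wrist_force: [0.8, 0.1, -3.1]
opening: 0.0148
grasp_force: 78.6
```

```bash
python3 - <<'E'
from h import *
a=camera('top');b=camera('side')
o=bot.get_obs();print(o['time'],o['ee_pos'],o['tcp_rot'],o['wrist_force'],o['q'])
cv2.imwrite('pics/c6.png',np.hstack([cv2.resize(a[100:280,360:540],(400,400)),cv2.resize(b[50:230,250:430],(400,400))])[:,:,::-1])
E
```

```text
10.425 [ 0.56051029 -0.30594027  0.2065446 ] [-179.99881956   66.39255695  153.04381152] [-0.80680486  0.17875194 -3.1390876 ] [-29.68844349 -35.82889206 -54.02257742   5.43765907   2.50226202
  -1.09487677]
```

View pics/c6.png

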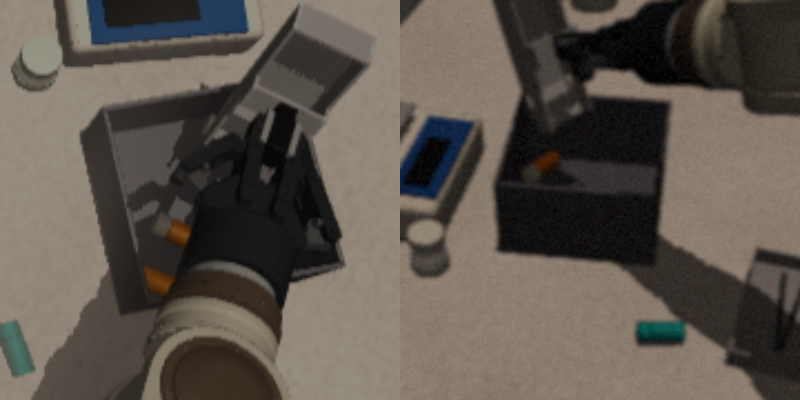

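Two vials are visible in the tub at top crop (172,230) and (155,278), and the tray looks empty. The third is probably under the gripper. I'll level the tray while rising and look again.

```bash
python3 - <<'E'
from h import *
plan([0,0,.04],[0,66.4,0],12)
E
```

```text
[[-0.003, -0.0, -0.001], [-0.003, -0.0, -0.002], [-0.003, -0.0, -0.002], [-0.003, -0.0, -0.002], [-0.002, -0.0, -0.002], [-0.002, -0.0, -0.003], [-0.002, -0.0, -0.003], [-0.002, -0.0, -0.003], [-0.001, -0.0, -0.003], [-0.001, -0.0, -0.003], [-0.001, -0.0, -0.003], [-0.0, -0.0, -0.003]] [0.0, 0.553, 0.0]
```

send_rows(
  linear=[
    [-0.003,0,-0.001],
    [-0.003,0,-0.002],
    [-0.003,0,-0.002],
    [-0.003,0,-0.002],
    [-0.002,0,-0.002],
    [-0.002,0,-0.003],
    [-0.002,0,-0.003],
    [-0.002,0,-0.003],
  ],
  twist=[
    [0,0.55,0],
    [0,0.55,0],
    [0,0.55,0],
    [0,0.55,0],
    [0,0.55,0],
    [0,0.55,0],
    [0,0.55,0],
    [0,0.55,0],
  ],
  gripper=[0,0,0,0,0,0,0,0],
)

```text
time: 11.42
ee_pos: [0.5613, -0.3064, 0.2349]
tcp_rot: [-180.0, 22.3, 153.0]
wrist_force: [0.5, 0.0, -3.3]
opening: 0.0153
grasp_force: 78.4
```

send_rows(
  linear=[
    [-0.001,0,-0.003],
    [-0.001,0,-0.003],
    [-0.001,0,-0.003],
    [0,0,-0.003],
    [0,0,0],
    [0,0,0],
  ],
  twist=[
    [0,0.55,0],
    [0,0.55,0],
    [0,0.55,0],
    [0,0.58,0],
    [0,0,0],
    [0,0,0],
  ],
  gripper=[0,0,0,0,0,0],
)

```text
time: 12.18
ee_pos: [0.5612, -0.3064, 0.2465]
tcp_rot: [-180.0, 0.2, 153.0]
wrist_force: [0.6, -0.4, -2.6]
opening: 0.015
grasp_force: 78.3
```

```bash
python3 - <<'E'
from h import *
F=[]
for i in range(3):
    a=camera('top');b=camera('side');F.append(bot.get_obs()['wrist_force'][2])
o=bot.get_obs();print(o['time'],o['ee_pos'],o['tcp_rot'],F)
t=np.array([.516,-.057,o['ee_pos'][2]]);print(R.from_euler('xyz',o['tcp_rot'],degrees=True).inv().apply(t-o['ee_pos']))
cv2.imwrite('pics/c7.png',np.hstack([cv2.resize(a[100:280,360:540],(400,400)),cv2.resize(b[50:230,250:430],(400,400))])[:,:,::-1])
E
```

```text
12.475 [ 0.56055686 -0.30597354  0.24751395] [-179.99728683    0.20820498  153.04076291] [np.float64(-2.8045596343543413), np.float64(-2.4551380787908164), np.float64(-3.0141059739758544)]
[ 0.15258759  0.20171724 -0.00056404]
```

View pics/c7.png

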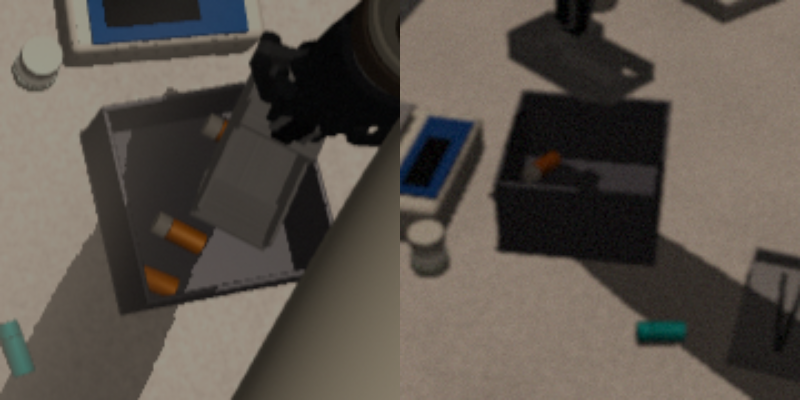

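All three vials lie in the tub, at top crop (215,127), (180,232) and (160,278), and the tray is empty. I'll carry it back to its old free spot and set it down.

send_rows(
  linear=[
    [0.01,0.013,0],
    [0.02,0.027,0],
    [0.024,0.031,0],
    [0.024,0.031,0],
    [0.024,0.031,0],
    [0.024,0.031,0],
    [0.018,0.025,0],
    [0.009,0.013,0],
  ],
  twist=[
    [0,0.02,0],
    [0,0,0],
    [0,0,0],
    [0,0,0],
    [0,0,0],
    [0,0,0],
    [0,0,0],
    [0,0,0],
  ],
  gripper=[0,0,0,0,0,0,0,0],
)

```text
time: 13.48
ee_pos: [0.5155, -0.0549, 0.2472]
tcp_rot: [180.0, -0.1, 153.1]
wrist_force: [0.4, -0.8, -3.2]
opening: 0.0148
grasp_force: 78.4
```

send_rows(
  linear=[
    [0,0,0.02],
    [0,0,0.04],
    [0,0,0.04],
    [0,0,0.035],
    [0,0,0.02],
    [0,0,0.01],
    [0,0,0.005],
    [0,0,0],
  ],
  twist=[
    [0,0,0],
    [0,0,0],
    [0,0,0],
    [0,0,0],
    [0,0,0],
    [0,0,0],
    [0,0,0],
    [0,0,0],
  ],
  gripper=[0,0,0,0,0,0,0,0],
)

```text
time: 14.48
ee_pos: [0.5161, -0.0566, 0.0773]
tcp_rot: [180.0, -0.1, 153.0]
wrist_force: [-0.3, 0.6, -2.6]
opening: 0.0153
grasp_force: 78.3
```

send_rows(
  linear=[
    [0,0,0.004],
    [0,0,0.002],
    [0,0,0.001],
    [0,0,0],
  ],
  twist=[
    [0,0,0],
    [0,0,0],
    [0,0,0],
    [0,0,0],
  ],
  gripper=[0,0,0,0],
)

```text
time: 14.98
ee_pos: [0.516, -0.0565, 0.0707]
tcp_rot: [180.0, -0.1, 153.0]
wrist_force: [-2.6, 2.4, 6.9]
opening: 0.0149
grasp_force: 79.3
```

The tray is on the bench (upward force). I'll release and go straight up.

send_rows(
  linear=[
    [0,0,0],
    [0,0,0],
    [0,0,0],
    [0,0,0],
    [0,0,0],
    [0,0,0],
    [0,0,0],
    [0,0,0],
  ],
  twist=[
    [0,0,0],
    [0,0,0],
    [0,0,0],
    [0,0,0],
    [0,0,0],
    [0,0,0],
    [0,0,0],
    [0,0,0],
  ],
  gripper=[20,40,60,80,80,80,80,80],
)

```text
time: 15.98
ee_pos: [0.5159, -0.0566, 0.0698]
tcp_rot: [180.0, -0.1, 153.0]
wrist_force: [-0.5, 0.5, -0.1]
opening: 0.068
grasp_force: 0.0
```

send_rows(
  linear=[
    [0,0,-0.01],
    [0,0,-0.03],
    [0,0,-0.04],
    [0,0,-0.04],
    [0,0,-0.03],
    [0.03,0,0],
    [0.03,0,0],
    [0,0,0],
  ],
  twist=[
    [0,0,0],
    [0,0,0],
    [0,0,0],
    [0,0,0],
    [0,0,0],
    [0,0,0],
    [0,0,0],
    [0,0,0],
  ],
  gripper=[80,80,80,80,80,80,80,80],
)

```text
time: 16.98
ee_pos: [0.4618, -0.029, 0.2213]
tcp_rot: [180.0, -0.0, 153.1]
wrist_force: [1.1, 0.1, 0.4]
opening: 0.0684
grasp_force: 0.0
```

```bash
python3 - <<'E'
from h import *
a=camera('top');b=camera('side')
o=bot.get_obs();print(o['time'],o['ee_pos'],o['opening'],o['qd'])
cv2.imwrite('pics/c8.png',np.hstack([cv2.resize(a[100:300,290:540],(400,320)),cv2.resize(b[50:250,200:450],(400,320))])[:,:,::-1])
E
```

```text
17.075 [ 0.46300411 -0.02958412  0.22060838] 0.06844618953801479 [-0.4056356   1.18087732  0.3892857  -0.222707   -0.01458906  0.06671101]
```

View pics/c8.png

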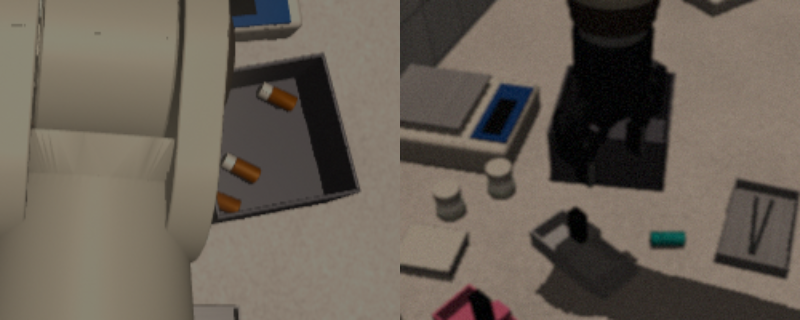

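All three vials lie in the tub, at (278,97), (242,168) and (228,203). The empty tray stands upright at (583,245), released, with the gripper clear above it.

```bash
python3 -c "
from workcell import ticket
print(ticket.job_done())"
```

```text
the job is handed in; nothing more can be done
None
```

The job is handed in: in the last pictures all three vials lie in the square tub and the empty tray stands upright on the bench, released; no verdict came back.

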